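# Stand the round-bottomed cruet in its ramekin

## Robot

A 6-joint arm with a two-finger parallel gripper is mounted at the origin on the work surface. World frame = base frame: x ahead of the robot, y to its left, z up, the work surface at z = 0. Lengths are in mm, angles in rad, forces in N, time in s.
With the tool pointing down it reaches from about 350 to 775 mm from the base axis. Payload 7.3 kg.
Tool frame: the origin (TCP) lies at the very end of the fingers, on their centre line; the grasp point (between the pads) lies 19 mm behind it; z points along the fingers, y is the line along which they close (so a half turn about z gives the same grasp; the last joint's range is limited). The gripper opens to 92 mm and grips with 3 to 60 N. Pads are 19 mm wide; open, the fingers measure 130 mm over their backs; the gripper's body (75 mm by 190 mm) begins 47 mm behind the grasp point.
Start: joints at [-1.308, 0.342, 1.524, -0, 1.275, -0.146], TCP at [208.716, -481.75, 226.741] pointing down, gripper open.
Joint ranges: [-2.53, 2.53], [-0.77, 2.02], [0.04, 2.7], [-1, 4.14], [0.28, 2.66], [-3.11, 3.11]. Speed limits (rad/s): [2.57, 2.57, 3.14, 3.14, 3.14, 3.14].

## Interface

Orientations are given as [roll, pitch, yaw] about the fixed x, y, z axes, in that order (R = Rz(yaw) Ry(pitch) Rx(roll)).
In Python, from plant import bot gives the robot as it stands.
- The arm moves only by the tool send_rows, never from a script. Its argument "rows" is a list of rows, each an object of numbers: "x", "y", "z": the shift along the tool's x, y, z in units of 0.2 m (1.0 is 0.2 m); "ax", "ay", "az": the turn, a rotation vector about the tool's x, y, z in units of 60 degrees (1.0 is 60 degrees); "jaw": the opening, from -1 (shut) to 1 (fully open), so that 0 is half open. In form: [{"x": .., "y": .., "z": .., "ax": .., "ay": .., "az": .., "jaw": ..}, ...]. A call has exactly 10 rows; each row is the pose to reach, as a shift and turn from the pose commanded when the call began, along the tool's axes at that moment; what a row does not reach only later rows make up. A row lasts 1/8 s, in which the tool goes at most 62.5 mm and 10.7 degrees, less where a joint would pass 70% of its speed; a pose out of reach is approached as far as the arm can. A call with a number of a shift or a turn outside -1 to 1 is refused whole. A call with a gripper value outside its range is refused whole. The fingers move at their own pace and stop on an object; the grip force is fixed at half the most. Time passes only in rows, so rows that repeat a pose let the fingers close, or fill a call up. It gives the time, the measured TCP pose, the force, the opening and the grip force at its end, in the units of the state.
- bot.get_obs(): the state, without advancing time (a new reading comes with each control period).
- bot.capture(name): name is "scene" or "side" or "wrist"; returns (picture, depth): 384x512x3 uint8, red, green, blue; 384x512 float32, mm along the optical axis (not along the pixel's ray), 0 where there is no reading.
- bot.camera_model(name): a dict with "vertical_fov" (degrees; the focal length in pixels is half the picture's height over the tangent of half this angle, whatever the lens; pixels are square), "cx", "cy" (the principal point, pixels), "R" (3x3) and "t" (3): a world point X has camera coordinates R X + t; the wrist camera has in their place "T_tool_cam" (4x4, takes a point from camera to tool coordinates, whose origin is the TCP and whose axes are the flange's). Camera axes: x right, y down, z forward; pixel columns grow to the right and rows downward; lengths in mm; the calibration is good to about 2 mm. The wrist camera is an equidistant fisheye: a pixel r from the principal point sees the ray r / f radians off the axis. A picture is of the moment at which its call begins: read the wrist's pose just before it. camera_model takes no time and is no camera call.
- bot.close_job(): hands the job in; it is judged then, once.
The state is a dict: "time": time; "joint_positions": joint angles; "dq": joint speeds; "tau": joint torques, N m; "tool_pos": TCP position; "tcp_rot": TCP orientation; "contact_force": force on the tool from outside, world axes, zero at the start; "moment": the same for the moment, N m; "grip_width": finger opening in mm; "finger_force": force on a finger pad.
Only numpy, scipy, OpenCV 4.12 (cv2) and the standard library are available. Lean on these libraries where they do the work, as an engineer would, in place of code of your own. Each camera call takes 0.05 s, during which the arm holds its last target. There are 200 camera calls.

## Task

The round-bottomed steel cruet has toppled over and lies with its cap close to the stack of steel containers. Lift it clear, lay it in the sloping wooden rest with its round end at the low end and let it go; then take it afresh by the cap, stand it upright on its round bottom in the mouth of the small glass ramekin, setting it down gently, and let go so that it stays standing. The ramekin stays standing on the shelf, and the other things on the shelf are to be left where they are.

Things in the scene. Friction and masses are not known exactly. Their poses are not given: they have to be found in the camera images.
- cruet_mid (a point): half-way up the cruet, a steel bottle (about 0.25 kg, 140 mm long, balancing 49 mm from its bottom): ball-shaped bottom 64 mm in diameter, tapering to a 29 mm neck, then a square wooden cap 36 x 36 mm, 48 mm long. Own +z runs along its axis from bottom to cap; x and y are square to the cap's flats. This point is 70 mm from the bottom. At the start it lies on one flat of its cap
- cruet_cap (a point): centre of the cruet's cap, 116 mm from the bottom along its +z; same axes. At the start the cap's end is 30 to 50 mm from the containers: room to grasp the cap from straight above, but not with the gripper leaning over the cap's end
- cruet_ball (a point): centre of the cruet's ball-shaped bottom (radius 32 mm), 32 mm from the bottom along the cruet's +z; same axes
- stack: three round steel containers with snap lids, stacked: 150 mm in diameter, 174 mm high, does not move; origin at the centre of its underside
- rest: sloping bottle rest of light wood, 86 x 125 mm, 100 mm high, does not move. Two V notches and an end stop hold the cruet's ball and taper, its axis in the plane x = 0 of the rest, rising at 30 degrees (let go, it can stay up to 8 degrees steeper, or settle slowly) towards the rest's own -y; the cap overhangs the upper end freely. Origin at its underside, z up
- rest_seat (a point): where cruet_mid lies when the cruet is seated in the rest: 97 mm above the shelf; axes are those of the rest
- ramekin_rim (a point): centre of the mouth of the small loose glass ramekin (160 g), level with its rim: 36 mm high, 64 mm wide at the rim, mouth 52 mm wide. The cruet's ball sits on the rim's inner edge with cruet_ball about 18 mm above this point, and stays by friction at the angle at which it is let go; own z is up
- cup: blue plastic cup, 95 mm high, 76 mm wide, leave alone; origin at its underside
- spatula: wooden spatula, 270 mm, lying on the shelf near the robot, leave alone
- bowl: small steel bowl, 110 mm wide, 45 mm high, leave alone; origin at its underside
- jar: amber glass jar with steel lid, 64 mm wide, 100 mm high, leave alone; origin at its underside
- can: can with paper band, 74 mm wide, 85 mm high, leave alone; origin at its underside
- mug: white mug, 80 mm wide, 90 mm high, leave alone; origin at its underside
Things that resemble listed ones, but are neither listed nor needed, are in the scene too. What is shaped like the part that bears cruet_mid but black or red is not meant.

How it is judged (in metres and radians):
On the way:
1. the cruet lies let go and still in the wooden rest, round end low (distance between cruet_mid and rest_seat below 0.02 m and angle between cruet_mid's own z axis and vertical between 0.8 and 1.3 rad and contact force between cruet and rest above 0.3 N and contact force between cruet and the arm below 0.05 N and contact force between cruet and the fingers below 0.05 N and linear speed of cruet below 0.03 m/s), for 0.2 s.
At the end, for the whole second after the job is handed in: The cruet stands at rest and released on its round bottom in the ramekin's mouth: axis within 10 degrees of upright, ball centre within 6 mm of the mouth's axis and 12 to 24 mm above the rim, the ramekin level on the shelf (angle between cruet_mid's own z axis and vertical below 0.17 rad and horizontal distance between cruet_ball and ramekin_rim below 0.006 m and z of cruet_ball in the frame of ramekin_rim between 0.012 and 0.024 m and angle between ramekin_rim's own z axis and vertical below 0.05 rad and height (world z) of ramekin_rim below 0.04 m and contact force between cruet and ramekin above 0.5 N and linear speed of cruet below 0.02 m/s and angular speed of cruet below 0.15 rad/s); the robot touches nothing.
It fails at once if the cruet hits the ramekin with more than 40 N (contact force between cruet and ramekin above 40 N).
It fails at once if a bystander is moved by more than 40 mm (distance of any of cup, spatula, bowl, jar, can, mug from where it was at the start of the episode above 0.04 m).
It also fails if it takes over 54 s, if anything falls off the work surface, if the arm or the gripper's body presses on something with over 40 N, if the wrist force passes 120 N, or if a joint passes its speed limit or range.

## Working session

There is one attempt and no reset: what is moved stays moved. The work goes in short steps, Python scripts to look and compute and a tool call to move; the robot and the scene stay as the last step left them, time stands still between calls to the robot, and variables do not carry over. Pictures are saved under pics/ and viewed, at most 11 in all, crops included, and the job is handed in when it is done.

Besides the shell and the picture viewer there is one more tool, called after "Emit:" by a JSON object that holds its "method" and its "body". send_rows: Moves the arm, as the interface text tells. Its arguments: {"type":"object","properties":{"rows":{"type":"array","items":{"type":"object","properties":{"x":{"type":"number","minimum":-1,"maximum":1},"y":{"type":"number","minimum":-1,"maximum":1},"z":{"type":"number","minimum":-1,"maximum":1},"ax":{"type":"number","minimum":-1,"maximum":1},"ay":{"type":"number","minimum":-1,"maximum":1},"az":{"type":"number","minimum":-1,"maximum":1},"jaw":{"type":"number"}}}}},"required":["rows"]}

```bash
mkdir -p pics; ls; cat > h.py <<'E'
import numpy as np, cv2
from plant import bot
from scipy.spatial.transform import Rotation as Ro
def cap(n,save=None):
    im,d=bot.capture(n)
    np.savez(f'{save or n}.npz',im=im,d=d)
    cv2.imwrite(f'pics/{save or n}.png',im[:,:,::-1]); return im,d
def pts(n,d):
    c=bot.camera_model(n); h,w=d.shape; f=h/2/np.tan(np.radians(c['vertical_fov']/2))
    v,u=np.mgrid[:h,:w]; P=np.stack([(u-c['cx'])/f*d,(v-c['cy'])/f*d,d],-1)
    R=np.array(c['R']);t=np.array(c['t']); return (P-t)@R
def tool():
    o=bot.get_obs(); return np.array(o['tool_pos']),Ro.from_euler('xyz',o['tcp_rot']).as_matrix()
E
python3 - <<'E'
from h import *
a,_=cap('scene');b,_=cap('side')
cv2.imwrite('pics/both.png',cv2.resize(np.hstack([a,b]),(800,300))[:,:,::-1])
for n in('scene','side'): print(n,bot.camera_model(n))
print(bot.camera_model('wrist')); print(bot.get_obs())
E
```

```text
pics
scene {'vertical_fov': 48.75172399197228, 'cx': 257.09655687435264, 'cy': 192.81885418567862, 'R': array([[-0.29475455,  0.95550012, -0.01180129],
       [ 0.80270278,  0.24088106, -0.54556811],
       [-0.51844769, -0.17028161, -0.83798339]]), 't': array([ 152.9996823 , -377.29042825, 1555.53746626])}
side {'vertical_fov': 50.867408862957674, 'cx': 261.8496317298497, 'cy': 197.04501070711572, 'R': array([[-0.95644045, -0.29137485, -0.01795429],
       [-0.1707457 ,  0.60823967, -0.77517122],
       [ 0.2367859 , -0.73833949, -0.63149603]]), 't': array([ 520.73624859,  146.81542319, 1291.08011355])}
{'vertical_fov': 65.70646984690485, 'cx': 259.3002301040462, 'cy': 186.05026414420365, 'T_tool_cam': array([[-4.92823466e-04, -9.68804278e-01, -2.47826610e-01,
         6.64793018e+01],
       [ 9.99999558e-01, -2.78952102e-04, -8.98100729e-04,
         2.67206405e-01],
       [ 8.00952074e-04, -2.47826943e-01,  9.68803987e-01,
        -1.58413405e+02],
       [ 0.00000000e+00,  0.00000000e+00,  0.00000000e+00,
         1.00000000e+00]])}
{'time': 0.1, 'joint_positions': array([-1.30800475e+00,  3.42649080e-01,  1.52492113e+00, -1.52315272e-05,
        1.27541559e+00, -1.46034881e-01]), 'dq': array([ 0.0005757 , -0.00161221, -0.00270781,  0.00135108, -0.00094518,
       -0.0006029 ]), 'tau': array([ 1.71082142e-03, -4.32003772e+01, -2.44694388e+01,  7.19210249e-02,
        5.25989290e-02, -4.57618762e-05]), 'tool_pos': array([ 208.60717199, -481.37393952,  226.11665489]), 'tcp_rot': array([-3.14021222e+00, -1.88314908e-04,  4.08830771e-01]), 'contact_force': array([0.66242279, 0.69166605, 0.38708265]), 'moment': array([0.00734632, 0.00881801, 0.02581891]), 'finger_force': 0.0, 'grip_width': 91.65741666701577}
```

View pics/scene.png

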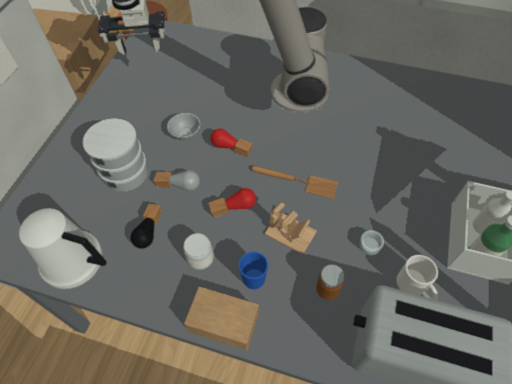

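View pics/side.png

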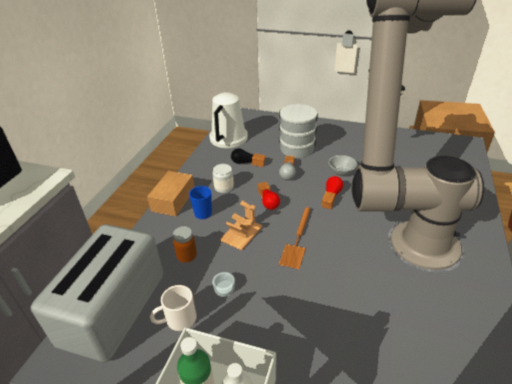

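The scene view shows the steel cruet with its ball at about (190,180) and cap at (162,180), beside the stack at (118,155). The rest is at (290,228) and the ramekin at (372,243). Look-alikes are red at (222,138) and (245,200), and black at (143,235). The steel one at (190,180) is meant. I'll confirm it in a crop and measure it.

```bash
cat > m.py <<'E'
from h import *
z=np.load('scene.npz');im,d=z['im'],z['d'];P=pts('scene',d)
cr=np.hstack([cv2.resize(im[150:210,130:220],(400,266),interpolation=2),cv2.resize(im[195:255,260:350],(400,266),interpolation=2)])
cr2=np.hstack([cv2.resize(im[215:275,330:420],(400,266),interpolation=2),np.zeros((266,400,3),np.uint8)])
s=np.load('side.npz')['im']; cr2[:,400:]=cv2.resize(s[195:255,205:295],(400,266),interpolation=2)
cv2.imwrite('pics/crop.png',np.vstack([cr,cr2])[:,:,::-1])
print('table z',np.median(P[100:110,350:400,2]))
hsv=cv2.cvtColor(im,cv2.COLOR_RGB2HSV)
def box(n,u0,u1,v0,v1,zlo,zhi=300,m=None):
    Q=P[v0:v1,u0:u1].reshape(-1,3); k=(Q[:,2]>zlo)&(Q[:,2]<zhi)&(d[v0:v1,u0:u1].ravel()>0)
    if m is not None:k&=m[v0:v1,u0:u1].ravel()
    Q=Q[k]; print(n,len(Q),'mean',Q.mean(0).round(1),'min',Q.min(0).round(1),'max',Q.max(0).round(1)); return Q
wood=(hsv[...,0]<20)&(hsv[...,1]>90)
c=box('cap',150,174,168,192,25,60,wood)
b=box('ball',174,204,168,192,8,80,~wood)
A=np.c_[2*b,np.ones(len(b))];s=np.linalg.lstsq(A,(b**2).sum(1),rcond=None)[0];print('sph',s[:3],np.sqrt(s[3]+s[:3]@s[:3]))
r=box('rest',262,320,200,252,6,130,wood)
q,_,_=r[:,0],0,0
box('resttop',262,320,200,252,60,130,wood)
rb=cv2.minAreaRect(r[:,:2].astype(np.float32));print('rest rect',rb, cv2.boxPoints(rb).round(1).tolist())
print('ram')
k=box('ram',355,388,228,260,25,45)
print(cv2.minEnclosingCircle(k[:,:2].astype(np.float32)))
st=box('stack',80,150,115,190,165,185); print(cv2.minEnclosingCircle(st[:,:2].astype(np.float32)))
E
python3 m.py
```

```text
table z 0.8912271382391268
cap 165 mean [ 527.  -301.5   38.8] min [ 504.3 -327.1   25.7] max [ 544.5 -276.1   46.7]
ball 431 mean [ 520.8 -221.3   49.3] min [ 482.2 -269.8   16. ] max [ 541.7 -187.3   66.2]
sph [ 507.90123097 -225.50729783   29.37122587] 36.614402226236464
rest 1249 mean [586.7 117.7  30.4] min [529.6  50.7   6.3] max [635.1 187.5 101. ]
resttop 218 mean [580.8 108.6  76.3] min [547.8  59.2  60.3] max [619.5 163.3 101. ]
rest rect ((581.2103881835938, 119.65048217773438), (123.92516326904297, 84.54932403564453), 76.26206970214844) [[525.4000244140625, 69.5], [607.5999755859375, 49.400001525878906], [637.0, 169.8000030517578], [554.9000244140625, 189.89999389648438]]
ram
ram 206 mean [553.1 346.4  34.7] min [522.2 315.   25.2] max [586.  377.2  42.1]
((554.7221069335938, 346.6275329589844), 32.66720199584961)
stack 1746 mean [ 526.9 -436.1  174.8] min [ 443.6 -515.3  165.1] max [ 601.  -364.   182.1]
((522.5761108398438, -439.0376281738281), 79.12672424316406)
```

View pics/crop.png

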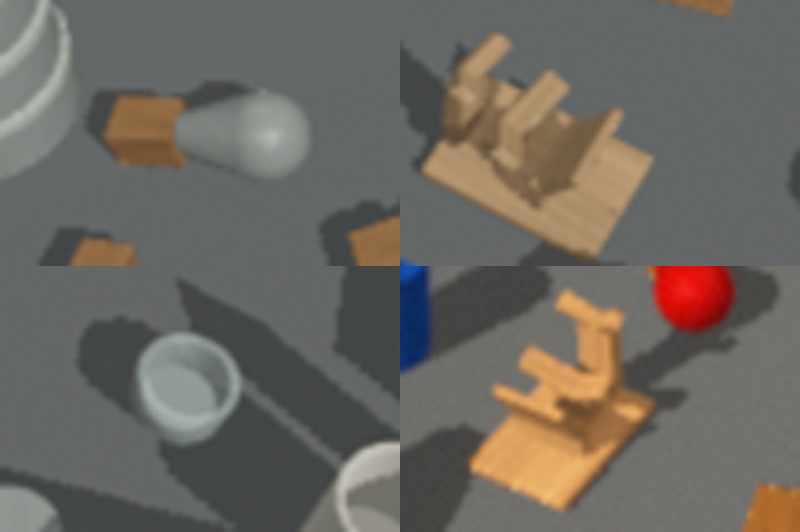

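The crop confirms the steel cruet by its wooden cap, grey taper and ball. It also shows the rest with its high side towards world -y and the open ramekin. Next I refine the cruet axis and the rest profile, and plan the hover.

```bash
cat >> h.py <<'E'
def go(p,R):
    p0,R0=tool(); s=R0.T@(np.array(p)-p0)/200; r=Ro.from_matrix(R0.T@R).as_rotvec()/np.radians(60)
    print('shift',s.round(3),'turn',r.round(3))
def Rz(yaw,lean=0):  # lean: rad about tool y
    return (Ro.from_euler('xyz',[np.pi,0,yaw])*Ro.from_euler('y',lean)).as_matrix()
E
cat > m2.py <<'E'
from m import *
from scipy.optimize import least_squares
b=b[(b[:,1]>-245)&(b[:,2]>35)]
f=least_squares(lambda c:np.linalg.norm(b-c,axis=1)-32,[515,-222,32],loss='soft_l1');C=f.x;print('ball',C,np.abs(f.fun).mean())
c=c[c[:,2]>34];cc=c.mean(0);print('captop',cc,len(c))
a=cc-C;print('yaw axis',np.degrees(np.arctan2(a[1],a[0])),np.hypot(a[0],a[1]))
print('rest yaw',np.degrees(np.arctan2(120.4,29.4)))
e=np.array([.237,.9715]);n=np.array([.9715,-.237]);o=np.array([581.2,119.7])
q=np.c_[(r[:,:2]-o)@n,(r[:,:2]-o)@e,r[:,2]]
for y0 in range(-65,65,8):
    k=q[(q[:,1]>=y0)&(q[:,1]<y0+8)]
    k=k[k[:,2]>12]
    if len(k): print(y0,len(k),'z',k[:,2].min().round(),k[:,2].max().round(),'x',k[:,0].min().round(),k[:,0].max().round(),'xtop',k[np.argsort(k[:,2])[-4:]].round().tolist())
for y,t in[(-301,1.47)]: go([524,-301,226],Rz(t))
E
python3 m2.py
```

```text
table z 0.8912271382391268
cap 165 mean [ 527.  -301.5   38.8] min [ 504.3 -327.1   25.7] max [ 544.5 -276.1   46.7]
ball 431 mean [ 520.8 -221.3   49.3] min [ 482.2 -269.8   16. ] max [ 541.7 -187.3   66.2]
sph [ 507.90123097 -225.50729783   29.37122587] 36.614402226236464
rest 1249 mean [586.7 117.7  30.4] min [529.6  50.7   6.3] max [635.1 187.5 101. ]
resttop 218 mean [580.8 108.6  76.3] min [547.8  59.2  60.3] max [619.5 163.3 101. ]
rest rect ((581.2103881835938, 119.65048217773438), (123.92516326904297, 84.54932403564453), 76.26206970214844) [[525.4000244140625, 69.5], [607.5999755859375, 49.400001525878906], [637.0, 169.8000030517578], [554.9000244140625, 189.89999389648438]]
ram
ram 206 mean [553.1 346.4  34.7] min [522.2 315.   25.2] max [586.  377.2  42.1]
((554.7221069335938, 346.6275329589844), 32.66720199584961)
stack 1746 mean [ 526.9 -436.1  174.8] min [ 443.6 -515.3  165.1] max [ 601.  -364.   182.1]
((522.5761108398438, -439.0376281738281), 79.12672424316406)
ball [ 509.73851409 -220.56077563   33.29621991] 1.462615813083139
captop [ 525.35747599 -302.08467194   39.
[... 1386 characters left out ...]
3.0, 50.0], [-17.0, 23.0, 51.0]]
23 49 z 12.0 65.0 x -24.0 42.0 xtop [[-2.0, 30.0, 64.0], [-13.0, 30.0, 64.0], [-24.0, 30.0, 64.0], [-5.0, 31.0, 65.0]]
31 75 z 12.0 76.0 x -39.0 40.0 xtop [[-18.0, 38.0, 74.0], [5.0, 35.0, 74.0], [4.0, 38.0, 74.0], [-2.0, 37.0, 76.0]]
39 41 z 12.0 74.0 x -30.0 40.0 xtop [[15.0, 41.0, 73.0], [-23.0, 39.0, 73.0], [13.0, 39.0, 73.0], [29.0, 42.0, 74.0]]
47 26 z 12.0 15.0 x -36.0 41.0 xtop [[21.0, 52.0, 14.0], [6.0, 53.0, 15.0], [-28.0, 49.0, 15.0], [20.0, 54.0, 15.0]]
55 26 z 12.0 18.0 x -39.0 42.0 xtop [[20.0, 61.0, 16.0], [-3.0, 58.0, 16.0], [30.0, 57.0, 17.0], [42.0, 56.0, 18.0]]
shift [ 1.806e+00 -2.010e-01  1.000e-03] turn [-1.000e-03 -1.000e-03 -1.013e+00]
```

Measured so far:
- **Ball:** (510,-221,33); the known height is 32, so this agrees.
- **Cap:** (525,-302).
- **Cruet axis yaw:** -79°.
- **Rest:** the end-stop face gives rest_seat at about (574,89,97).
- **Ramekin:** (555,347).

Moving to hover above the cap.

Emit:
{"method": "send_rows", "body": {"rows": [{"x": 0.3,"y": -0.03,"az": -0.15},{"x": 0.6,"y": -0.06,"az": -0.3},{"x": 0.9,"y": -0.1,"az": -0.45},{"x": 0.9,"y": -0.1,"az": -0.6},{"x": 0.9,"y": -0.1,"az": -0.75},{"x": 0.9,"y": -0.1,"az": -0.8},{"x": 0.9,"y": -0.1,"az": -0.8},{"x": 0.9,"y": -0.1,"az": -0.8},{"x": 0.9,"y": -0.1,"az": -0.8},{"x": 0.9,"y": -0.1,"az": -0.8}]}}

```text
schema error: expected keys x, y, z, ax, ay, az, jaw
```

```bash
python3 - <<'E'
from h import *
print(tool(),bot.get_obs()['time'],bot.get_obs()['joint_positions'].round(2)); go([525,-302,180],Rz(1.76))
E
```

```text
(array([ 208.60717199, -481.37393952,  226.11665489]), array([[ 9.17586245e-01,  3.97536591e-01, -3.75979273e-04],
       [ 3.97536724e-01, -9.17585284e-01,  1.34153174e-03],
       [ 1.88314907e-04, -1.38043664e-03, -9.99999029e-01]])) 0.1 [-1.31  0.34  1.52 -0.    1.28 -0.15]
shift [ 1.808 -0.194  0.231] turn [-1.00e-03 -1.00e-03 -1.29e+00]
```

Emit:
{"method": "send_rows", "body": {"rows": [{"x": 0.3,"y": -0.03,"z": 0,"ax": 0,"ay": 0,"az": -0.15,"jaw": 1},{"x": 0.6,"y": -0.06,"z": 0,"ax": 0,"ay": 0,"az": -0.3,"jaw": 1},{"x": 0.9,"y": -0.1,"z": 0,"ax": 0,"ay": 0,"az": -0.45,"jaw": 1},{"x": 0.95,"y": -0.1,"z": 0,"ax": 0,"ay": 0,"az": -0.6,"jaw": 1},{"x": 0.95,"y": -0.1,"z": 0,"ax": 0,"ay": 0,"az": -0.75,"jaw": 1},{"x": 0.95,"y": -0.1,"z": 0,"ax": 0,"ay": 0,"az": -0.9,"jaw": 1},{"x": 0.95,"y": -0.1,"z": 0,"ax": 0,"ay": 0,"az": -0.9,"jaw": 1},{"x": 0.95,"y": -0.1,"z": 0,"ax": 0,"ay": 0,"az": -0.9,"jaw": 1},{"x": 0.95,"y": -0.1,"z": 0,"ax": 0,"ay": 0,"az": -0.9,"jaw": 1},{"x": 0.95,"y": -0.1,"z": 0,"ax": 0,"ay": 0,"az": -0.9,"jaw": 1}]}}

```text
time: 1.35
tool_pos: [375.0, -387.9, 226.7]
tcp_rot: [3.142, 0.0, 1.35]
contact_force: [-0.4, 0.6, 0.4]
grip_width: 91.7
finger_force: 0.0
```

```bash
python3 - <<'E'
from h import *
print(tool(),bot.get_obs()['time'],bot.get_obs()['joint_positions'].round(2)); go([525,-302,180],Rz(1.76))
E
```

```text
(array([ 375.04867428, -387.92943539,  226.73781251]), array([[ 2.18768298e-01,  9.75776835e-01,  1.17370292e-05],
       [ 9.75776831e-01, -2.18768296e-01, -9.53508332e-05],
       [-9.04734443e-05,  3.23124607e-05, -9.99999995e-01]])) 1.35 [-0.94  0.37  1.48 -0.    1.29 -0.72]
shift [0.583 0.638 0.234] turn [ 0.     0.    -0.391]
```

Emit:
{"method": "send_rows", "body": {"rows": [{"x": 0.2,"y": 0.2,"z": 0,"ax": 0,"ay": 0,"az": -0.1,"jaw": 1},{"x": 0.4,"y": 0.4,"z": 0,"ax": 0,"ay": 0,"az": -0.2,"jaw": 1},{"x": 0.58,"y": 0.6,"z": 0.1,"ax": 0,"ay": 0,"az": -0.3,"jaw": 1},{"x": 0.58,"y": 0.64,"z": 0.2,"ax": 0,"ay": 0,"az": -0.39,"jaw": 1},{"x": 0.58,"y": 0.64,"z": 0.23,"ax": 0,"ay": 0,"az": -0.39,"jaw": 1},{"x": 0.58,"y": 0.64,"z": 0.23,"ax": 0,"ay": 0,"az": -0.39,"jaw": 1},{"x": 0.58,"y": 0.64,"z": 0.23,"ax": 0,"ay": 0,"az": -0.39,"jaw": 1},{"x": 0.58,"y": 0.64,"z": 0.23,"ax": 0,"ay": 0,"az": -0.39,"jaw": 1},{"x": 0.58,"y": 0.64,"z": 0.23,"ax": 0,"ay": 0,"az": -0.39,"jaw": 1},{"x": 0.58,"y": 0.64,"z": 0.23,"ax": 0,"ay": 0,"az": -0.39,"jaw": 1}]}}

```text
time: 2.6
tool_pos: [525.2, -302.6, 181.0]
tcp_rot: [3.141, 0.0, 1.759]
contact_force: [0.3, -0.2, -1.0]
grip_width: 91.7
finger_force: 0.0
```

```bash
cat >> h.py <<'E'
def wpts(d,p,R):
    c=bot.camera_model('wrist');h,w=d.shape;f=h/2/np.tan(np.radians(c['vertical_fov']/2))
    v,u=np.mgrid[:h,:w];x=u-c['cx'];y=v-c['cy'];r=np.hypot(x,y)+1e-9;th=r/f
    P=np.stack([d*np.tan(th)*x/r,d*np.tan(th)*y/r,d],-1);T=c['T_tool_cam']
    return (P@T[:3,:3].T+T[:3,3])@R.T+p
def wrist(save):
    p,R=tool(); im,d=cap('wrist',save); P=wpts(d,p,R); hsv=cv2.cvtColor(im,cv2.COLOR_RGB2HSV)
    return im,d,P,hsv,p,R
E
python3 - <<'E'
from h import *
im,d,P,hsv,p,R=wrist('w1'); print(p,bot.get_obs()['joint_positions'].round(2))
print('floor',np.percentile(P[...,2][d>0],[5,20,50]))
Q=P[d>0]; wood=((hsv[...,0]<22)&(hsv[...,1]>90))[d>0]
def near(c,rad): return np.hypot(Q[:,0]-c[0],Q[:,1]-c[1])<rad
k=wood&near([525,-302],45)&(Q[:,2]>32)&(Q[:,2]<50); c=Q[k]
print('cap',k.sum(),c.mean(0),cv2.minAreaRect(c[:,:2].astype(np.float32)))
from scipy.optimize import least_squares
b=Q[~wood&near([510,-221],30)&(Q[:,2]>40)&(Q[:,2]<80)]
f=least_squares(lambda s:np.linalg.norm(b-s,axis=1)-32,[512,-222,32],loss='soft_l1');C=f.x
print('ball',C,len(b),np.abs(f.fun).mean()); a=c.mean(0)-C; print(np.degrees(np.arctan2(a[1],a[0])))
E
```

```text
[ 525.24123766 -302.63093623  180.96084642] [-0.65  0.53  1.36 -0.    1.26 -0.84]
floor [-0.55678401  0.24655867 11.39830974]
cap 1510 [ 523.58535634 -304.25103008   39.29525906] ((523.7142333984375, -305.2239990234375), (35.73861312866211, 48.30998229980469), 8.563762664794922)
ball [ 510.83663131 -222.08786735   32.2099441 ] 2848 0.6191695026371021
-81.18011839591405
```

View pics/w1.png

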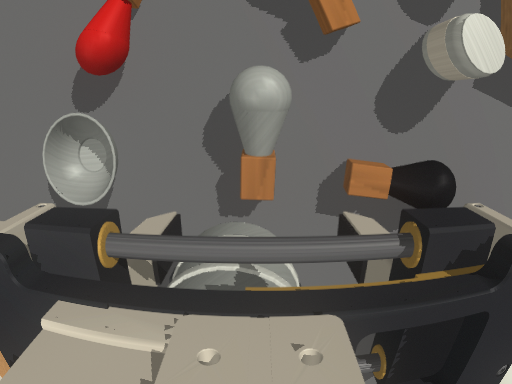

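The wrist view shows the cruet with its ball at (260,95) and cap at (258,175). The cap measures 35.7 x 48.3 mm, which is right. The stack is at the bottom centre and the look-alikes are clear. I descend and grip.

Emit:
{"method": "send_rows", "body": {"rows": [{"x": 0,"y": -0.01,"z": 0.2,"ax": 0,"ay": 0,"az": 0.035,"jaw": 1},{"x": 0,"y": -0.01,"z": 0.45,"ax": 0,"ay": 0,"az": 0.035,"jaw": 1},{"x": 0,"y": -0.01,"z": 0.7,"ax": 0,"ay": 0,"az": 0.035,"jaw": 1},{"x": 0,"y": -0.01,"z": 0.82,"ax": 0,"ay": 0,"az": 0.035,"jaw": 1},{"x": 0,"y": -0.01,"z": 0.875,"ax": 0,"ay": 0,"az": 0.035,"jaw": 1},{"x": 0,"y": -0.01,"z": 0.875,"ax": 0,"ay": 0,"az": 0.035,"jaw": 1},{"x": 0,"y": -0.01,"z": 0.875,"ax": 0,"ay": 0,"az": 0.035,"jaw": -1},{"x": 0,"y": -0.01,"z": 0.875,"ax": 0,"ay": 0,"az": 0.035,"jaw": -1},{"x": 0,"y": -0.01,"z": 0.875,"ax": 0,"ay": 0,"az": 0.035,"jaw": -1},{"x": 0,"y": -0.01,"z": 0.875,"ax": 0,"ay": 0,"az": 0.035,"jaw": -1}]}}

```text
time: 3.9
tool_pos: [523.5, -303.0, 6.1]
tcp_rot: [3.141, 0.0, 1.723]
contact_force: [0.3, 0.4, 1.4]
grip_width: 56.6
finger_force: 0.0
```

Emit:
{"method": "send_rows", "body": {"rows": [{"x": 0,"y": 0,"z": 0,"ax": 0,"ay": 0,"az": 0,"jaw": -1},{"x": 0,"y": 0,"z": 0,"ax": 0,"ay": 0,"az": 0,"jaw": -1},{"x": 0,"y": 0,"z": 0,"ax": 0,"ay": 0,"az": 0,"jaw": -1},{"x": 0,"y": 0,"z": 0,"ax": 0,"ay": 0,"az": 0,"jaw": -1},{"x": 0,"y": 0,"z": 0,"ax": 0,"ay": 0,"az": 0,"jaw": -1},{"x": 0,"y": 0,"z": -0.1,"ax": 0,"ay": 0,"az": 0,"jaw": -1},{"x": 0,"y": 0,"z": -0.3,"ax": 0,"ay": 0,"az": 0,"jaw": -1},{"x": 0,"y": 0,"z": -0.5,"ax": 0,"ay": 0,"az": 0,"jaw": -1},{"x": 0,"y": 0,"z": -0.7,"ax": 0,"ay": 0,"az": 0,"jaw": -1},{"x": 0,"y": 0,"z": -0.9,"ax": 0,"ay": 0,"az": 0,"jaw": -1}]}}

```text
time: 5.15
tool_pos: [523.0, -302.7, 186.6]
tcp_rot: [-3.141, -0.0, 1.723]
contact_force: [0.8, -0.2, -1.8]
grip_width: 35.7
finger_force: 30.0
```

```bash
cat > w.py <<'E'
from h import *
from scipy.optimize import least_squares
# cruet pose in tool frame from wrist depth: ball sphere fit + cap top
im,d,P,hsv,p,R=wrist('w2')
Q=(P[d>0]-p)@R   # tool frame
wood=((hsv[...,0]<22)&(hsv[...,1]>90))[d>0]
b=Q[~wood&(np.hypot(Q[:,0]-84,Q[:,1])<26)&(Q[:,2]<-15)&(Q[:,2]>-90)]
f=least_squares(lambda s:np.linalg.norm(b-s,axis=1)-32,[84,0,-25],loss='soft_l1')
print('ball tool',f.x.round(1),len(b),np.abs(f.fun).mean())
k=wood&(np.abs(Q[:,0])<40)&(np.abs(Q[:,1])<25)&(Q[:,2]>-60)&(Q[:,2]<0); c=Q[k]; print('cap',len(c),c.mean(0).round(1),c.min(0).round(1),c.max(0).round(1))
print(p,R.round(3).tolist(),bot.get_obs()['grip_width'],bot.get_obs()['finger_force'],bot.get_obs()['joint_positions'].round(2))
E
python3 w.py
```

```text
ball tool [ 81.9  -0.  -26.3] 13735 0.44577212835552504
cap 3795 [  4.9   0.1 -33.5] [-19.6 -20.4 -58.7] [27.4 21.3 -1.9]
[ 522.97878436 -302.72252875  186.62274115] [[-0.152, 0.988, -0.001], [0.988, 0.152, 0.0], [0.0, -0.001, -1.0]] 35.819360513618506 29.99271512031555 [-0.65  0.51  1.35 -0.    1.27 -0.8 ]
```

```bash
cat > pl.py <<'E'
from h import *
e=np.array([np.cos(1.331),np.sin(1.331),0]);u=-.866*e+np.array([0,0,.5])
seat=np.array([573.6,88.6,97.]);ball=seat-38*u
R1=Rz(1.331,-np.radians(37.3)); bt=np.array([81.9,0,-26.3])
def plan(off): go(ball+off-R1@bt,R1)
if __name__=='__main__':
    Rn=Rz(1.331); 
    plan(np.array([0,0,80])+20*u)
    plan(np.array([0,0,20])+10*u)
    print(R1@bt, (ball-R1@bt).round(1))
E
python3 pl.py
```

```text
shift [ 1.602  0.413 -0.028] turn [ 0.128 -0.609  0.359]
shift [1.644 0.427 0.297] turn [ 0.128 -0.609  0.359]
[ 19.25849667  78.76658596 -28.70949744] [562.2  41.8 106.7]
```

Emit:
{"method": "send_rows", "body": {"rows": [{"x": 0.2,"y": 0.05,"z": -0.1,"ax": 0.015,"ay": -0.07,"az": 0.04,"jaw": -1},{"x": 0.45,"y": 0.12,"z": -0.1,"ax": 0.03,"ay": -0.14,"az": 0.08,"jaw": -1},{"x": 0.7,"y": 0.2,"z": -0.1,"ax": 0.045,"ay": -0.21,"az": 0.12,"jaw": -1},{"x": 0.9,"y": 0.25,"z": -0.1,"ax": 0.06,"ay": -0.28,"az": 0.17,"jaw": -1},{"x": 1.0,"y": 0.3,"z": -0.1,"ax": 0.075,"ay": -0.35,"az": 0.21,"jaw": -1},{"x": 1.0,"y": 0.35,"z": -0.1,"ax": 0.09,"ay": -0.42,"az": 0.25,"jaw": -1},{"x": 1.0,"y": 0.4,"z": -0.1,"ax": 0.105,"ay": -0.5,"az": 0.3,"jaw": -1},{"x": 1.0,"y": 0.41,"z": -0.1,"ax": 0.12,"ay": -0.57,"az": 0.34,"jaw": -1},{"x": 1.0,"y": 0.41,"z": -0.1,"ax": 0.128,"ay": -0.61,"az": 0.36,"jaw": -1},{"x": 1.0,"y": 0.41,"z": -0.1,"ax": 0.128,"ay": -0.61,"az": 0.36,"jaw": -1}]}}

```text
time: 6.45
tool_pos: [573.9, -92.0, 204.3]
tcp_rot: [-3.13, 0.648, 1.338]
contact_force: [0.2, 0.6, -1.1]
grip_width: 36.1
finger_force: 30.0
```

```bash
python3 pl.py; python3 -c "
from h import *
print(bot.get_obs()['joint_positions'].round(2))"
```

```text
shift [ 0.462 -0.215 -0.3  ] turn [-0.007 -0.002  0.006]
shift [ 0.693 -0.212 -0.067] turn [-0.007 -0.002  0.006]
[ 19.25849667  78.76658596 -28.70949744] [562.2  41.8 106.7]
[ 0.03  0.6   1.34 -0.63  1.44  0.43]
```

Emit:
{"method": "send_rows", "body": {"rows": [{"x": 0.1,"y": -0.05,"z": -0.06,"ax": -0.007,"ay": 0,"az": 0.006,"jaw": -1},{"x": 0.25,"y": -0.12,"z": -0.15,"ax": -0.007,"ay": 0,"az": 0.006,"jaw": -1},{"x": 0.4,"y": -0.18,"z": -0.25,"ax": -0.007,"ay": 0,"az": 0.006,"jaw": -1},{"x": 0.46,"y": -0.21,"z": -0.3,"ax": -0.007,"ay": 0,"az": 0.006,"jaw": -1},{"x": 0.46,"y": -0.215,"z": -0.3,"ax": -0.007,"ay": 0,"az": 0.006,"jaw": -1},{"x": 0.46,"y": -0.215,"z": -0.3,"ax": -0.007,"ay": 0,"az": 0.006,"jaw": -1},{"x": 0.46,"y": -0.215,"z": -0.3,"ax": -0.007,"ay": 0,"az": 0.006,"jaw": -1},{"x": 0.46,"y": -0.215,"z": -0.3,"ax": -0.007,"ay": 0,"az": 0.006,"jaw": -1},{"x": 0.46,"y": -0.215,"z": -0.3,"ax": -0.007,"ay": 0,"az": 0.006,"jaw": -1},{"x": 0.46,"y": -0.215,"z": -0.3,"ax": -0.007,"ay": 0,"az": 0.006,"jaw": -1}]}}

```text
time: 7.7
tool_pos: [558.4, 23.8, 198.2]
tcp_rot: [3.138, 0.649, 1.327]
contact_force: [0.2, -0.4, -2.2]
grip_width: 35.4
finger_force: 30.0
```

```bash
sed -i "s/wrist('w2')/wrist('w3')/" w.py; python3 w.py; python3 - <<'E'
from h import *
import os
z=np.load('w3.npz');p,R=tool();P=wpts(z['d'],p,R);hsv=cv2.cvtColor(z['im'],cv2.COLOR_RGB2HSV)
wood=(hsv[...,0]<22)&(hsv[...,1]>70)&(z['d']>0)
e=np.array([np.cos(1.331),np.sin(1.331)]);n=np.array([e[1],-e[0]]);o=np.array([581.2,119.7])
Q=P[wood];q=np.c_[(Q[:,:2]-o)@n,(Q[:,:2]-o)@e,Q[:,2]];q=q[(np.abs(q[:,0])<60)&(np.abs(q[:,1])<75)&(q[:,2]<105)]
print(len(q))
base=q[(q[:,2]<16)];print('base',base.min(0) if len(base) else 0,base.max(0) if len(base) else 0, cv2.minAreaRect(base[:,:2].astype(np.float32)))
st=q[(q[:,1]>8)&(q[:,2]>35)];print('stop',len(st),st.min(0),st.max(0),np.percentile(-.866*st[:,1]+.5*st[:,2],[5,50,95]))
E
python3 pl.py
```

```text
ball tool [ 81.8  -0.  -26.1] 13727 0.4428114745386231
cap 3735 [  4.8   0.  -33.3] [-19.5 -20.2 -59.3] [ 37.7  21.  -10.8]
[558.398837    23.75550319 198.20308326] [[0.192, 0.971, -0.142], [0.773, -0.239, -0.587], [-0.604, 0.003, -0.797]] 35.321934820507416 29.99307096004486 [ 0.22  0.63  1.31 -0.57  1.53  0.58]
892
base [-48.04778476 -46.62389803  -0.25207216] [ 45.51165654 -33.7556235   12.58371837] ((-1.1293907165527344, -38.869422912597656), (93.55272674560547, 12.816797256469727), 1.8324614763259888)
shift [ 0.009 -0.003  0.003] turn [ 0.001 -0.002 -0.003]
shift [ 0.24  -0.004  0.236] turn [ 0.001 -0.002 -0.003]
[ 19.25849667  78.76658596 -28.70949744] [562.2  41.8 106.7]Traceback (most recent call last):
  File "<stdin>", line 9, in <module>
    return umr_minimum(a, axis, None, out, keepdims, initial, where)
ValueError: zero-size array to reduction operation minimum which has no identity
```

View pics/w3.png

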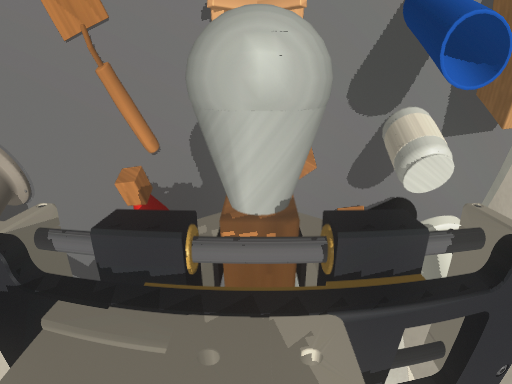

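The wrist view shows the cruet held straight, with the stop's upper edge centred behind the ball at about (257,5). I lower it.

Emit:
{"method": "send_rows", "body": {"rows": [{"x": 0.08,"y": -0.003,"z": 0.08,"ax": 0,"ay": 0,"az": 0,"jaw": -1},{"x": 0.16,"y": -0.003,"z": 0.16,"ax": 0,"ay": 0,"az": 0,"jaw": -1},{"x": 0.24,"y": -0.003,"z": 0.236,"ax": 0,"ay": 0,"az": 0,"jaw": -1},{"x": 0.26,"y": -0.003,"z": 0.25,"ax": 0,"ay": 0,"az": 0,"jaw": -1},{"x": 0.275,"y": -0.003,"z": 0.263,"ax": 0,"ay": 0,"az": 0,"jaw": -1},{"x": 0.29,"y": -0.003,"z": 0.275,"ax": 0,"ay": 0,"az": 0,"jaw": -1},{"x": 0.3,"y": -0.003,"z": 0.285,"ax": 0,"ay": 0,"az": 0,"jaw": -1},{"x": 0.31,"y": -0.003,"z": 0.293,"ax": 0,"ay": 0,"az": 0,"jaw": -1},{"x": 0.315,"y": -0.003,"z": 0.298,"ax": 0,"ay": 0,"az": 0,"jaw": -1},{"x": 0.315,"y": -0.003,"z": 0.298,"ax": 0,"ay": 0,"az": 0,"jaw": -1}]}}

```text
time: 9.0
tool_pos: [561.0, 38.7, 114.0]
tcp_rot: [3.138, 0.648, 1.327]
contact_force: [-4.3, 5.0, 5.9]
grip_width: 35.8
finger_force: 30.0
```

```bash
python3 - <<'E'
from pl import *
plan(0*u); print(tool()[0],bot.get_obs()['contact_force'],bot.get_obs()['moment'])
cap('side','s2');im,d=cap('scene','c2')
s=np.load('s2.npz')['im']
a=cv2.resize(im[185:255,245:335],(400,311),interpolation=2);b=cv2.resize(s[185:255,205:295],(400,311),interpolation=2)
cv2.imwrite('pics/seat.png',np.hstack([a,b])[:,:,::-1])
E
```

```text
shift [0.035 0.002 0.019] turn [ 0.001 -0.003 -0.003]
[561.0499793   38.68773399 114.04228985] [-4.26468044  4.99770112  5.90747315] [ 0.82034843  0.66738734 -0.37143375]
```

View pics/seat.png

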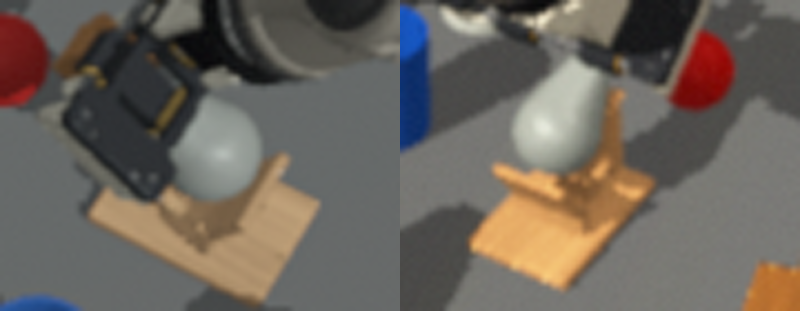

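Contact is a bit early and on the +x side of the V (force about -5 N along the rest's x). I shift about 3 mm to that side and keep lowering.

Emit:
{"method": "send_rows", "body": {"rows": [{"x": 0,"y": -0.008,"z": 0,"ax": 0,"ay": 0,"az": 0,"jaw": -1},{"x": 0,"y": -0.015,"z": 0,"ax": 0,"ay": 0,"az": 0,"jaw": -1},{"x": 0.004,"y": -0.015,"z": 0.004,"ax": 0,"ay": 0,"az": 0,"jaw": -1},{"x": 0.008,"y": -0.015,"z": 0.008,"ax": 0,"ay": 0,"az": 0,"jaw": -1},{"x": 0.008,"y": -0.015,"z": 0.008,"ax": 0,"ay": 0,"az": 0,"jaw": -1},{"x": 0.008,"y": -0.015,"z": 0.008,"ax": 0,"ay": 0,"az": 0,"jaw": -1},{"x": 0.008,"y": -0.015,"z": 0.008,"ax": 0,"ay": 0,"az": 0,"jaw": -1},{"x": 0.008,"y": -0.015,"z": 0.008,"ax": 0,"ay": 0,"az": 0,"jaw": -1},{"x": 0.008,"y": -0.015,"z": 0.008,"ax": 0,"ay": 0,"az": 0,"jaw": -1},{"x": 0.008,"y": -0.015,"z": 0.008,"ax": 0,"ay": 0,"az": 0,"jaw": -1}]}}

```text
time: 10.35
tool_pos: [560.2, 38.9, 112.1]
tcp_rot: [3.132, 0.647, 1.324]
contact_force: [2.5, 3.3, 8.5]
grip_width: 35.8
finger_force: 30.0
```

```bash
sed -i "s/wrist('w3')/wrist('w4')/" w.py; python3 w.py; python3 - <<'E'
from pl import *
o=bot.get_obs();n=np.array([e[1],-e[0],0]);F=np.array(o['contact_force']);print('Fn',F@n,'Fe',F@e,'Fz',F[2],o['moment'])
plan(0*u)
E
```

```text
ball tool [ 81.7   0.2 -28.7] 14259 0.4303207144691272
cap 3784 [  5.4   0.1 -32.8] [-19.4 -25.  -58.9] [39.9 24.9 -1. ]
[560.23740715  38.92791295 112.13203444] [[0.195, 0.971, -0.138], [0.774, -0.239, -0.587], [-0.603, 0.007, -0.798]] 35.9683431547101 30.00229239463806 [ 0.24  0.73  1.38 -0.58  1.4   0.69]
Fn 2.533559281260595 Fe 3.942681036194519 Fz 8.543399918547811 [ 0.36747099 -0.44802032  0.07947053]
shift [0.029 0.006 0.012] turn [ 0.005 -0.003 -0.005]
```

The ball is 6 to 7 mm proud of its seat and short of the stop. I slide it along its axis towards the stop.

Emit:
{"method": "send_rows", "body": {"rows": [{"x": 0.006,"y": 0.004,"z": 0,"ax": 0,"ay": 0,"az": 0,"jaw": -1},{"x": 0.012,"y": 0.004,"z": 0.0,"ax": 0,"ay": 0,"az": 0,"jaw": -1},{"x": 0.018,"y": 0.004,"z": 0.0,"ax": 0,"ay": 0,"az": 0,"jaw": -1},{"x": 0.024,"y": 0.004,"z": 0.0,"ax": 0,"ay": 0,"az": 0,"jaw": -1},{"x": 0.03,"y": 0.004,"z": 0.0,"ax": 0,"ay": 0,"az": 0,"jaw": -1},{"x": 0.03,"y": 0.004,"z": 0.0,"ax": 0,"ay": 0,"az": 0,"jaw": -1},{"x": 0.03,"y": 0.004,"z": 0.0,"ax": 0,"ay": 0,"az": 0,"jaw": -1},{"x": 0.03,"y": 0.004,"z": 0.0,"ax": 0,"ay": 0,"az": 0,"jaw": -1},{"x": 0.03,"y": 0.004,"z": 0.0,"ax": 0,"ay": 0,"az": 0,"jaw": -1},{"x": 0.03,"y": 0.004,"z": 0.0,"ax": 0,"ay": 0,"az": 0,"jaw": -1}]}}

```text
time: 11.65
tool_pos: [561.1, 42.6, 107.7]
tcp_rot: [3.136, 0.649, 1.326]
contact_force: [0.4, -0.5, 7.4]
grip_width: 35.5
finger_force: 30.0
```

```bash
sed -i "s/wrist('w4')/wrist('w5')/" w.py; cat >> w.py <<'E'
from pl import *
o=bot.get_obs();n=np.array([e[1],-e[0],0]);F=np.array(o['contact_force']);print('Fn',F@n,'Fe',F@e,'Fz',F[2],'Fu',F@u)
B=p+R@f.x; D=B-ball; print('ball world',B,'du',D@u,'dn',D@n,'dperp',D@(.5*e+[0,0,.866]))
E
python3 w.py
```

```text
ball tool [ 81.7   0.2 -28.7] 14264 0.43120341080190466
cap 4005 [  6.9  -0.  -31.8] [-19.5 -24.9 -58.1] [40.  25.  -0.8]
[561.10399828  42.64842427 107.66402186] [[0.193, 0.971, -0.141], [0.773, -0.239, -0.588], [-0.605, 0.005, -0.796]] 35.94498489917536 30.001352727413177 [ 0.24  0.74  1.37 -0.58  1.4   0.7 ]
Fn 1.385285233925876 Fe 1.005105362470335 Fz 7.377040702690304 Fu 2.818099107445842
ball world [581.15282575 122.55625779  81.13814612] du -0.050761058139791704 dn -0.728061762082757 dperp 3.6528736423516373
```

Emit:
{"method": "send_rows", "body": {"rows": [{"x": 0.006,"y": 0,"z": 0,"ax": 0,"ay": 0,"az": 0,"jaw": -1},{"x": 0.012,"y": 0,"z": 0.0,"ax": 0,"ay": 0,"az": 0,"jaw": -1},{"x": 0.018,"y": 0,"z": 0.0,"ax": 0,"ay": 0,"az": 0,"jaw": -1},{"x": 0.022,"y": 0,"z": 0.0,"ax": 0,"ay": 0,"az": 0,"jaw": -1},{"x": 0.022,"y": 0,"z": 0.0,"ax": 0,"ay": 0,"az": 0,"jaw": -1},{"x": 0.022,"y": 0,"z": 0.0,"ax": 0,"ay": 0,"az": 0,"jaw": -1},{"x": 0.022,"y": 0,"z": 0.0,"ax": 0,"ay": 0,"az": 0,"jaw": -1},{"x": 0.022,"y": 0,"z": 0.0,"ax": 0,"ay": 0,"az": 0,"jaw": -1},{"x": 0.022,"y": 0,"z": 0.0,"ax": 0,"ay": 0,"az": 0,"jaw": -1},{"x": 0.022,"y": 0,"z": 0.0,"ax": 0,"ay": 0,"az": 0,"jaw": -1}]}}

```text
time: 12.95
tool_pos: [561.1, 42.8, 107.2]
tcp_rot: [3.137, 0.656, 1.324]
contact_force: [-2.2, -11.5, 15.6]
grip_width: 36.2
finger_force: 30.0
```

```bash
sed -i "s/wrist('w5')/wrist('w6')/" w.py; python3 w.py
```

```text
ball tool [ 81.3   0.1 -29.5] 14388 0.4216090982195547
cap 3938 [  6.7   0.  -31.8] [-19.5 -25.  -59.8] [39.9 25.  -0.2]
[561.12022951  42.76545878 107.20564747] [[0.193, 0.97, -0.144], [0.768, -0.241, -0.593], [-0.61, 0.004, -0.792]] 35.74586786830372 30.00203400850296 [ 0.25  0.75  1.37 -0.58  1.41  0.7 ]
Fn 0.6617196218152046 Fe -11.564947280859943 Fz 15.92762668118 Fu 17.979057685814713
ball world [581.18144309 122.70950831  80.95690659] du -0.2761843126683823 dn -0.736660995874163 dperp 3.5737513134523837
```

It is against the stop (18 N along the axis) and ball-to-seat is within 4 mm. I relax the push and open.

Emit:
{"method": "send_rows", "body": {"rows": [{"x": -0.018,"y": 0,"z": 0,"ax": 0,"ay": 0,"az": 0,"jaw": -1},{"x": -0.018,"y": 0,"z": 0.0,"ax": 0,"ay": 0,"az": 0,"jaw": -1},{"x": -0.018,"y": 0,"z": 0.0,"ax": 0,"ay": 0,"az": 0,"jaw": 1},{"x": -0.018,"y": 0,"z": 0.0,"ax": 0,"ay": 0,"az": 0,"jaw": 1},{"x": -0.018,"y": 0,"z": 0.0,"ax": 0,"ay": 0,"az": 0,"jaw": 1},{"x": -0.018,"y": 0,"z": 0.0,"ax": 0,"ay": 0,"az": 0,"jaw": 1},{"x": -0.018,"y": 0,"z": 0.0,"ax": 0,"ay": 0,"az": 0,"jaw": 1},{"x": -0.018,"y": 0,"z": 0.0,"ax": 0,"ay": 0,"az": 0,"jaw": 1},{"x": -0.018,"y": 0,"z": 0.0,"ax": 0,"ay": 0,"az": 0,"jaw": 1},{"x": -0.018,"y": 0,"z": 0.0,"ax": 0,"ay": 0,"az": 0,"jaw": 1}]}}

```text
time: 14.25
tool_pos: [560.7, 43.8, 106.3]
tcp_rot: [3.138, 0.649, 1.327]
contact_force: [0.8, -0.6, -0.1]
grip_width: 92.0
finger_force: 0.0
```

Emit:
{"method": "send_rows", "body": {"rows": [{"x": 0,"y": 0,"z": -0.1,"ax": 0,"ay": 0,"az": 0,"jaw": 1},{"x": 0,"y": 0,"z": -0.25,"ax": 0,"ay": 0,"az": 0,"jaw": 1},{"x": 0,"y": 0,"z": -0.45,"ax": 0,"ay": 0,"az": 0,"jaw": 1},{"x": 0,"y": 0,"z": -0.6,"ax": 0,"ay": 0,"az": 0,"jaw": 1},{"x": -0.2,"y": 0,"z": -0.7,"ax": 0,"ay": 0.15,"az": 0,"jaw": 1},{"x": -0.4,"y": 0,"z": -0.75,"ax": 0,"ay": 0.3,"az": 0,"jaw": 1},{"x": -0.6,"y": 0,"z": -0.75,"ax": 0,"ay": 0.45,"az": 0,"jaw": 1},{"x": -0.7,"y": 0,"z": -0.75,"ax": 0,"ay": 0.6,"az": 0,"jaw": 1},{"x": -0.7,"y": 0,"z": -0.75,"ax": 0,"ay": 0.62,"az": 0,"jaw": 1},{"x": -0.7,"y": 0,"z": -0.75,"ax": 0,"ay": 0.62,"az": 0,"jaw": 1}]}}

```text
time: 15.5
tool_pos: [554.8, 23.5, 310.0]
tcp_rot: [3.14, 0.001, 1.328]
contact_force: [1.1, 0.1, -1.3]
grip_width: 91.8
finger_force: 0.0
```

```bash
cat > g.py <<'E'
from pl import *
from scipy.optimize import least_squares
im,d,P,hsv,p,R=wrist('w7'); Q=P[d>0]
wood=((hsv[...,0]<22)&(hsv[...,1]>70))[d>0]
b=Q[~wood&(np.linalg.norm(Q-ball,axis=1)<42)&(Q[:,2]>ball[2])&((Q-ball)@u<8)]
f=least_squares(lambda s:np.linalg.norm(b-s,axis=1)-32,ball,loss='soft_l1');print('ball',f.x.round(1),len(b),np.abs(f.fun).mean(),f.x-ball)
cc=ball+84*u
k=Q[wood&(np.linalg.norm(Q-cc,axis=1)<40)&(Q[:,2]>110)];print('capvis',len(k),k.mean(0).round(1),k.min(0),k.max(0))
# top flat: plane fit around pts with high z
t=k[np.abs((k-cc)@np.cross(u,[0,0,1])/.866)<10]
c0=t.mean(0);w=np.linalg.svd(t-c0)[2][2];print('plane n',w*np.sign(w[2]),'c',c0,'elev deg',90-np.degrees(np.arccos(-(w*np.sign(w[2]))@e)), 'rms',((t-c0)@w).std())
print(p,bot.get_obs()['joint_positions'].round(2),bot.get_obs()['contact_force'])
E
python3 g.py
```

```text
ball [581.6 123.   81.3] 643 0.40363508387978336 [0.15097395 2.43878743 3.30176195]
capvis 1516 [563.9  53.1 136.5] [540.43684302  20.12511749 112.16377108] [587.46709793  82.39625484 148.1633282 ]
plane n [-0.9674272   0.24949357  0.04286694] c [564.92637116  52.6115447  136.5201244 ] elev deg -0.7211471556489641 rms 5.762657124606614
[554.82866316  23.52155729 309.96562242] [-0.09  0.35  1.28 -0.    1.51  0.15] [ 0.03623377  0.21296526 -0.60779932]
```

View pics/w7.png

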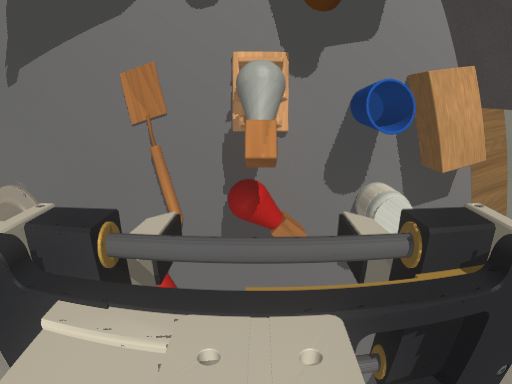

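The wrist view shows the cruet lying released in the rest, ball at (260,85) and cap at (260,142). The released ball is within about 4 mm of its seat. I now get its elevation for the second grasp.

```bash
cat >> g.py <<'E'
B=f.x; n=np.array([e[1],-e[0],0])
t=k[np.abs((k-B)@n)<12]; X=np.c_[(t-B)@e,t[:,2]-B[2]]
g=least_squares(lambda a:X@[np.sin(a[0]),np.cos(a[0])]-18,[.55],loss='soft_l1',f_scale=1.);phi=g.x[0]
al=X@[-np.cos(phi),np.sin(phi)];ok=np.abs(g.fun)<2 if False else np.abs(X@[np.sin(phi),np.cos(phi)]-18)<2
print('elev',np.degrees(phi),'inliers',ok.mean(),'along',np.percentile(al[ok],[1,99]),'lat',((k-B)@n)[k[:,2]>130].min(),((k-B)@n)[k[:,2]>130].max())
ax=-np.cos(phi)*e+np.array([0,0,np.sin(phi)]);C=B+84*ax;print('cap',C)
for lean in(20,30):
  R2=Rz(1.331,np.radians(lean)); print('lean',lean,'z-axis dot axis deg',np.degrees(np.arccos(-R2[:,2]@ax)),'tool z',R2[:,2])
  G=C+4*ax-R2@[0,0,-19]
  print('grasp TCP',G); go(G-80*R2[:,2],R2)
E
sed -i "s/wrist('w7')/wrist('w8')/" g.py; python3 g.py
```

```text
ball [581.5 123.1  81.3] 653 0.403494688788868 [0.12986317 2.53518621 3.25293238]
capvis 1547 [564.   53.5 136.4] [539.70981537  20.86384227 111.26026222] [587.00448622  82.07363431 148.25892822]
plane n [-0.95662896  0.267669    0.11495367] c [564.82009155  53.36130289 136.37029493] elev deg -1.8799862055576142 rms 5.792567930243841
[554.8936003   24.34147361 309.52903825] [-0.09  0.35  1.28 -0.    1.51  0.15] [ 0.25023624  0.8651744  -0.90736442]
elev 27.638703641948673 inliers 0.8 along [ 62.32108165 108.27250435] lat -18.277850728464745 17.95686394017504
cap [563.87180069  50.81605126 120.22007586]
lean 20 z-axis dot axis deg 42.36129635805132 tool z [ 0.08123142  0.3322337  -0.93969262]
grasp TCP [564.57358483  53.68632415 104.22149433]
shift [0.015 0.012 0.65 ] turn [0.001 0.334 0.   ]
lean 30 z-axis dot axis deg 32.361296358051334 tool z [ 0.11875239  0.48569318 -0.8660254 ]
grasp TCP [565.2864833   56.60205426 105.62117145]
shift [-0.033  0.012  0.672] turn [0.001 0.501 0.   ]
```

The elevation is 27.6°, the cap is 36 mm wide and its along-axis span is 62–108 mm, all consistent. The second grasp leans 30° over the cap's end.

Emit:
{"method": "send_rows", "body": {"rows": [{"x": 0,"y": 0.003,"z": 0.1,"ax": 0,"ay": 0.15,"az": 0,"jaw": 1},{"x": -0.01,"y": 0.006,"z": 0.25,"ax": 0,"ay": 0.3,"az": 0,"jaw": 1},{"x": -0.02,"y": 0.01,"z": 0.4,"ax": 0,"ay": 0.45,"az": 0,"jaw": 1},{"x": -0.033,"y": 0.012,"z": 0.55,"ax": 0,"ay": 0.5,"az": 0,"jaw": 1},{"x": -0.033,"y": 0.012,"z": 0.65,"ax": 0,"ay": 0.5,"az": 0,"jaw": 1},{"x": -0.033,"y": 0.012,"z": 0.67,"ax": 0,"ay": 0.5,"az": 0,"jaw": 1},{"x": -0.033,"y": 0.012,"z": 0.67,"ax": 0,"ay": 0.5,"az": 0,"jaw": 1},{"x": -0.033,"y": 0.012,"z": 0.67,"ax": 0,"ay": 0.5,"az": 0,"jaw": 1},{"x": -0.033,"y": 0.012,"z": 0.67,"ax": 0,"ay": 0.5,"az": 0,"jaw": 1},{"x": -0.033,"y": 0.012,"z": 0.67,"ax": 0,"ay": 0.5,"az": 0,"jaw": 1}]}}

```text
time: 16.85
tool_pos: [556.4, 16.7, 176.9]
tcp_rot: [3.137, -0.524, 1.332]
contact_force: [0.4, -0.7, -0.0]
grip_width: 91.5
finger_force: 0.0
```

```bash
sed -i "s/wrist('w8')/wrist('w9')/;s/for lean in(20,30)/for lean in(30,)/;s/go(G-80\*R2\[:,2\],R2)/go(G,R2)/" g.py; python3 g.py
```

```text
ball [581.  122.9  81.5] 513 0.26589776602541654 [-0.37346356  2.35605234  3.47233324]
capvis 3517 [562.6  47.  135.9] [539.76583099  19.36077703 112.03811844] [587.17062872  87.79935156 148.34306503]
plane n [ 0.97160069 -0.23662257  0.00136739] c [563.36101141  46.73869697 135.97337316] elev deg -0.05201753135686715 rms 5.775146446373485
[556.40810489  16.65504817 176.94369682] [-0.4   0.45  1.63  0.56  1.21 -0.4 ] [0.9569025  0.11820081 0.11797559]
elev 27.039811838385862 inliers 0.6327731092436975 along [ 61.35441365 108.16532217] lat -17.98715585745509 18.18448068710924
cap [563.2727033   50.24521874 119.65953157]
lean 30 z-axis dot axis deg 32.96018816161413 tool z [ 0.11875239  0.48569318 -0.8660254 ]
grasp TCP [564.68282541  56.01256942 105.02348691]
shift [-0.005 -0.008  0.411] turn [ 0.004 -0.     0.   ]
```

Emit:
{"method": "send_rows", "body": {"rows": [{"x": -0.005,"y": -0.006,"z": 0.15,"ax": 0,"ay": 0,"az": 0,"jaw": 1},{"x": -0.005,"y": -0.006,"z": 0.3,"ax": 0,"ay": 0,"az": 0,"jaw": 1},{"x": -0.005,"y": -0.006,"z": 0.38,"ax": 0,"ay": 0,"az": 0,"jaw": 1},{"x": -0.005,"y": -0.006,"z": 0.41,"ax": 0,"ay": 0,"az": 0,"jaw": 1},{"x": -0.005,"y": -0.006,"z": 0.41,"ax": 0,"ay": 0,"az": 0,"jaw": -1},{"x": -0.005,"y": -0.006,"z": 0.41,"ax": 0,"ay": 0,"az": 0,"jaw": -1},{"x": -0.005,"y": -0.006,"z": 0.41,"ax": 0,"ay": 0,"az": 0,"jaw": -1},{"x": -0.005,"y": -0.006,"z": 0.41,"ax": 0,"ay": 0,"az": 0,"jaw": -1},{"x": -0.005,"y": -0.006,"z": 0.41,"ax": 0,"ay": 0,"az": 0,"jaw": -1},{"x": -0.005,"y": -0.006,"z": 0.41,"ax": 0,"ay": 0,"az": 0,"jaw": -1}]}}

```text
time: 18.15
tool_pos: [564.8, 55.9, 105.0]
tcp_rot: [3.138, -0.524, 1.331]
contact_force: [-3.2, -1.5, 1.1]
grip_width: 36.6
finger_force: 1.9
```

Emit:
{"method": "send_rows", "body": {"rows": [{"x": 0,"y": 0,"z": 0,"ax": 0,"ay": 0,"az": 0,"jaw": -1},{"x": 0,"y": 0,"z": 0,"ax": 0,"ay": 0,"az": 0,"jaw": -1},{"x": 0,"y": 0,"z": 0,"ax": 0,"ay": 0,"az": 0,"jaw": -1},{"x": 0.02,"y": 0,"z": -0.035,"ax": 0,"ay": 0,"az": 0,"jaw": -1},{"x": 0.06,"y": 0,"z": -0.104,"ax": 0,"ay": 0,"az": 0,"jaw": -1},{"x": 0.13,"y": 0,"z": -0.225,"ax": 0,"ay": 0,"az": 0,"jaw": -1},{"x": 0.2,"y": 0,"z": -0.346,"ax": 0,"ay": 0,"az": 0,"jaw": -1},{"x": 0.28,"y": 0,"z": -0.485,"ax": 0,"ay": 0,"az": 0,"jaw": -1},{"x": 0.35,"y": 0,"z": -0.606,"ax": 0,"ay": 0,"az": 0,"jaw": -1},{"x": 0.375,"y": 0,"z": -0.65,"ax": 0,"ay": 0,"az": 0,"jaw": -1}]}}

```text
time: 19.4
tool_pos: [565.0, 55.7, 257.5]
tcp_rot: [3.134, -0.524, 1.333]
contact_force: [-0.8, -0.3, -1.5]
grip_width: 35.7
finger_force: 30.0
```

```bash
cat > v.py <<'E'
from h import *
from scipy.optimize import least_squares
import sys
def held(name,g0=None):
    """ball centre and axis in tool frame"""
    im,d,P,hsv,p,R=wrist(name); Q=(P[d>0]-p)@R
    th=np.radians(33); b0=np.array([np.sin(th)*88,0,-19+np.cos(th)*88]) if g0 is None else g0
    wood=((hsv[...,0]<22)&(hsv[...,1]>70))[d>0]
    b=Q[~wood&(np.linalg.norm(Q-b0,axis=1)<42)&(np.linalg.norm(Q-b0,axis=1)>22)]
    dd=b0-[0,0,-19.];dd/=np.linalg.norm(dd);b=b[(b-b0)@dd>-10]
    f=least_squares(lambda s:np.linalg.norm(b-s,axis=1)-32,b0,loss='soft_l1');print('ball tool',f.x.round(1),'guess',b0.round(1),len(b),np.abs(f.fun).mean())
    return f.x,p,R
if __name__=='__main__':
    B,p,R=held(sys.argv[1]);print(p,R.round(3).tolist(),bot.get_obs()['joint_positions'].round(2)); print('world',p+R@B)
    v=np.array([0,0,-19.])-B; print('theta deg if cap on grasp line',np.degrees(np.arctan2(v[0],-v[2])),np.linalg.norm(v))
E
python3 v.py w10
```

```text
ball tool [48.   0.2 55.1] guess [47.9  0.  54.8] 1330 0.29208564359485245
[564.99776058  55.67666984 257.5041576 ] [[0.204, 0.971, 0.125], [0.842, -0.239, 0.484], [0.5, 0.007, -0.866]] [-0.33  0.37  1.52  0.54  1.34 -0.24]
world [581.8287624  122.67129141 233.77554637]
theta deg if cap on grasp line -32.91439297752916 88.25518235591471
```

View pics/w10.png

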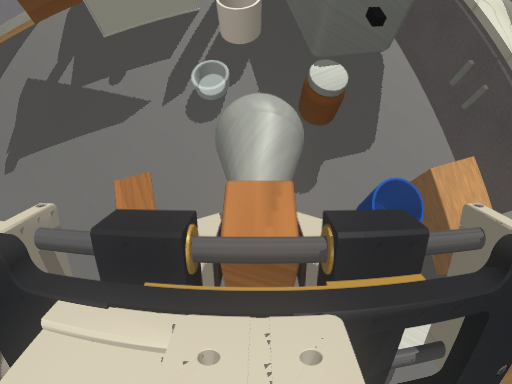

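The wrist view shows the cruet held by the cap in line with the tool. The ramekin is at (211,80), the jar at (325,92) and the mug at (240,15). I measure the ramekin from this view and plan the turn to upright.

```bash
cat > r.py <<'E'
from h import *
def ram(P,d,c0=(554.7,346.6)):
    Q=P[d>0]; k=(np.hypot(Q[:,0]-c0[0],Q[:,1]-c0[1])<42)&(Q[:,2]>30)&(Q[:,2]<42); Q=Q[k]
    c,r=cv2.minEnclosingCircle(Q[:,:2].astype(np.float32)); A=np.c_[2*Q[:,:2],np.ones(len(Q))]
    s=np.linalg.lstsq(A,(Q[:,:2]**2).sum(1),rcond=None)[0]
    print('ram n',len(Q),'enc',np.round(c,1),round(r,1),'lsq',s[:2].round(1),np.sqrt(s[2]+s[:2]@s[:2]).round(1),'z',np.percentile(Q[:,2],[5,50,95]).round(1)); return np.array(s[:2])
TH=np.radians(32.9); BT=np.array([48.,.2,55.1])
def target(xy,dz,yaw):
    R3=Rz(yaw,-TH); return np.array([xy[0],xy[1],54+dz])-R3@BT,R3
E
python3 - <<'E'
from r import *
z=np.load('w10.npz');p,R=tool();ram(wpts(z['d'],p,R),z['d'])
s=np.load('scene.npz');ram(pts('scene',s['d']),s['d'])
s=np.load('side.npz');ram(pts('side',s['d']),s['d'])
for dz in(130,90): 
    P,R3=target((554.7,346.6),dz,2.0);print(P,R3[:,2],-R3@np.array([-np.sin(TH),0,-np.cos(TH)]));go(P,R3)
E
```

```text
ram n 441 enc [553.8 344.6] 32.1 lsq [554.1 343.6] 28.6 z [30.7 36.1 37.7]
ram n 167 enc [554.7 346.6] 32.7 lsq [554.7 346.2] 28.6 z [31.  36.7 40.4]
ram n 126 enc [554.1 348.4] 32.8 lsq [553.3 348.3] 28.7 z [31.2 33.4 36.3]
[558.83476561 337.08477272 256.33542813] [ 0.22604033 -0.49390713 -0.83961986] [ 1.03372513e-16  9.31449122e-17 -1.00000000e+00]
shift [ 1.174 -0.367  0.683] turn [-0.01  -1.005 -0.673]
[558.83476561 337.08477272 216.33542813] [ 0.22604033 -0.49390713 -0.83961986] [ 1.03372513e-16  9.31449122e-17 -1.00000000e+00]
shift [ 1.074 -0.368  0.856] turn [-0.01  -1.005 -0.673]
```

Emit:
{"method": "send_rows", "body": {"rows": [{"x": 0.1,"y": -0.03,"z": 0.06,"ax": 0,"ay": -0.07,"az": -0.045,"jaw": -1},{"x": 0.22,"y": -0.07,"z": 0.13,"ax": 0,"ay": -0.14,"az": -0.09,"jaw": -1},{"x": 0.35,"y": -0.11,"z": 0.2,"ax": 0,"ay": -0.21,"az": -0.14,"jaw": -1},{"x": 0.48,"y": -0.15,"z": 0.28,"ax": 0,"ay": -0.28,"az": -0.19,"jaw": -1},{"x": 0.6,"y": -0.19,"z": 0.35,"ax": 0,"ay": -0.36,"az": -0.24,"jaw": -1},{"x": 0.7,"y": -0.22,"z": 0.41,"ax": 0,"ay": -0.44,"az": -0.3,"jaw": -1},{"x": 0.8,"y": -0.25,"z": 0.47,"ax": 0,"ay": -0.52,"az": -0.35,"jaw": -1},{"x": 0.88,"y": -0.275,"z": 0.51,"ax": 0,"ay": -0.6,"az": -0.4,"jaw": -1},{"x": 0.94,"y": -0.29,"z": 0.55,"ax": 0,"ay": -0.66,"az": -0.44,"jaw": -1},{"x": 0.94,"y": -0.29,"z": 0.55,"ax": 0,"ay": -0.7,"az": -0.47,"jaw": -1}]}}

```text
time: 20.7
tool_pos: [559.2, 282.8, 251.7]
tcp_rot: [3.071, 0.243, 1.792]
contact_force: [1.1, 0.6, -1.9]
grip_width: 35.8
finger_force: 30.0
```

```bash
python3 - <<'E'
from r import *
P,R3=target((554.3,346),110,2.0);go(P,R3);print(bot.get_obs()['joint_positions'].round(2),tool()[0])
E
```

```text
shift [0.273 0.054 0.016] turn [-0.013 -0.309 -0.194]
[ 0.47  0.53  1.19 -0.26  1.42  0.28] [559.22782423 282.83370978 251.73531169]
```

Emit:
{"method": "send_rows", "body": {"rows": [{"x": 0.05,"y": 0.01,"z": 0,"ax": -0.003,"ay": -0.07,"az": -0.045,"jaw": -1},{"x": 0.11,"y": 0.02,"z": 0.005,"ax": -0.006,"ay": -0.14,"az": -0.09,"jaw": -1},{"x": 0.18,"y": 0.035,"z": 0.01,"ax": -0.009,"ay": -0.21,"az": -0.135,"jaw": -1},{"x": 0.24,"y": 0.05,"z": 0.016,"ax": -0.013,"ay": -0.28,"az": -0.175,"jaw": -1},{"x": 0.273,"y": 0.054,"z": 0.016,"ax": -0.013,"ay": -0.309,"az": -0.194,"jaw": -1},{"x": 0.273,"y": 0.054,"z": 0.016,"ax": -0.013,"ay": -0.309,"az": -0.194,"jaw": -1},{"x": 0.273,"y": 0.054,"z": 0.016,"ax": -0.013,"ay": -0.309,"az": -0.194,"jaw": -1},{"x": 0.273,"y": 0.054,"z": 0.016,"ax": -0.013,"ay": -0.309,"az": -0.194,"jaw": -1},{"x": 0.273,"y": 0.054,"z": 0.016,"ax": -0.013,"ay": -0.309,"az": -0.194,"jaw": -1},{"x": 0.273,"y": 0.054,"z": 0.016,"ax": -0.013,"ay": -0.309,"az": -0.194,"jaw": -1}]}}

```text
time: 21.95
tool_pos: [559.8, 334.5, 238.7]
tcp_rot: [3.137, 0.573, 1.994]
contact_force: [-0.4, 0.1, -2.5]
grip_width: 36.0
finger_force: 30.0
```

```bash
cat > s.py <<'E'
from r import *; from v import held
import sys
B,p,R=held('w'+sys.argv[1]); z=np.load('w'+sys.argv[1]+'.npz'); ram(wpts(z['d'],p,R),z['d'],(554.3,346))
print('ball world',p+R@B,p,'axis',R@[-np.sin(TH),0,-np.cos(TH)],bot.get_obs()['joint_positions'].round(2),bot.get_obs()['contact_force'])
for dz in(60,6,0): P,R3=target((554.3,346),dz,2.0);go(P,R3)
E
python3 s.py 11
python3 - <<'E'
from h import *
a,d=cap('scene','c3');b,d2=cap('side','s3')
from r import ram
ram(pts('scene',d),d);ram(pts('side',d2),d2)
z=np.load('w11.npz')['im']
cv2.imwrite('pics/hov.png',np.hstack([cv2.resize(a[190:280,320:440],(400,300)),cv2.resize(b[200:320,160:320],(400,300))])[:,:,::-1])
E
```

```text
ball tool [47.5  0.  55.4] guess [47.9  0.  54.8] 1345 0.298703048044026
ram n 993 enc [553.5 345.1] 32.2 lsq [553.3 346.2] 28.4 z [31.4 35.8 37.3]
ball world [556.07444341 343.59243946 166.33017131] [559.81147959 334.50706878 238.67243164] axis [-0.00354106 -0.00242534  0.99999079] [ 0.68  0.69  1.05 -0.55  1.56  0.3 ] [-0.9577011  -0.50988695 -1.93017221]
shift [ 0.151 -0.003  0.213] turn [ 0.001 -0.001 -0.005]
shift [ 0.298 -0.004  0.44 ] turn [ 0.001 -0.001 -0.005]
shift [ 0.314 -0.005  0.465] turn [ 0.001 -0.001 -0.005]
ram n 166 enc [554.  347.7] 32.8 lsq [554.4 346.2] 28.5 z [31.3 36.1 40.5]
ram n 130 enc [553.4 348.5] 34.0 lsq [553.3 348.4] 28.8 z [30.8 33.6 36.2]
```

View pics/w11.png

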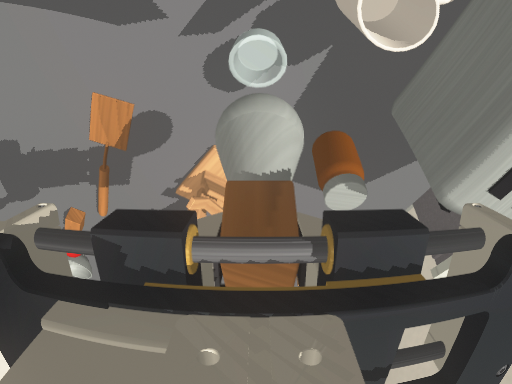

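The wrist view shows the ramekin at (257,58), beyond the ball at (260,135), with the jar and mug clear. The ramekin centre is about (553.5,346). I descend to 14 mm above contact.

Emit:
{"method": "send_rows", "body": {"rows": [{"x": 0.05,"y": -0.007,"z": 0.07,"ax": 0,"ay": 0,"az": 0,"jaw": -1},{"x": 0.1,"y": -0.007,"z": 0.14,"ax": 0,"ay": 0,"az": 0,"jaw": -1},{"x": 0.151,"y": -0.007,"z": 0.213,"ax": 0,"ay": 0,"az": 0,"jaw": -1},{"x": 0.195,"y": -0.007,"z": 0.28,"ax": 0,"ay": 0,"az": 0,"jaw": -1},{"x": 0.235,"y": -0.007,"z": 0.34,"ax": 0,"ay": 0,"az": 0,"jaw": -1},{"x": 0.265,"y": -0.007,"z": 0.385,"ax": 0,"ay": 0,"az": 0,"jaw": -1},{"x": 0.276,"y": -0.007,"z": 0.406,"ax": 0,"ay": 0,"az": 0,"jaw": -1},{"x": 0.276,"y": -0.007,"z": 0.406,"ax": 0,"ay": 0,"az": 0,"jaw": -1},{"x": 0.276,"y": -0.007,"z": 0.406,"ax": 0,"ay": 0,"az": 0,"jaw": -1},{"x": 0.276,"y": -0.007,"z": 0.406,"ax": 0,"ay": 0,"az": 0,"jaw": -1}]}}

```text
time: 23.35
tool_pos: [558.0, 336.6, 140.8]
tcp_rot: [3.136, 0.574, 1.994]
contact_force: [-0.4, -0.1, -1.5]
grip_width: 35.8
finger_force: 30.0
```

```bash
sed -i 's/for dz in(60,6,0)/for dz in(6,2,-1)/;s/target((554.3,346)/target((553.5,346)/' s.py; python3 s.py 12
```

```text
ball tool [49.4  0.1 57.5] guess [47.9  0.  54.8] 1468 1.039499585343663
ram n 891 enc [552.5 347.9] 31.5 lsq [553.3 346.5] 28.6 z [31.2 35.9 37.2]
ball world [554.15520475 346.15517504  65.76297337] [558.00942916 336.62289622 140.83212436] axis [-0.00415303 -0.00264302  0.99998788] [ 0.68  0.76  1.17 -0.56  1.39  0.41] [-0.50094884  0.71489726 -2.32345623]
shift [ 0.023 -0.002  0.035] turn [ 0.002 -0.001 -0.005]
shift [ 0.034 -0.002  0.052] turn [ 0.002 -0.001 -0.005]
shift [ 0.042 -0.002  0.064] turn [ 0.002 -0.001 -0.005]
```

View pics/w12.png

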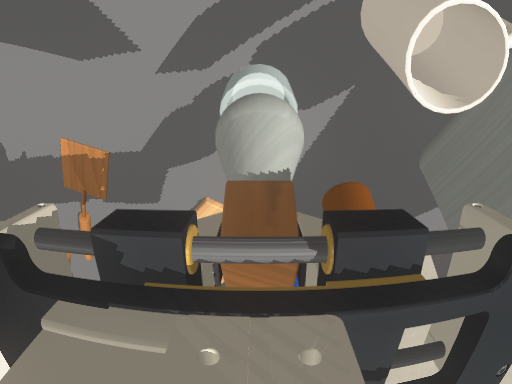

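The wrist view shows the ball at (259,135) directly over the ramekin, whose rim shows around (259,90). It is centred within a millimetre or so. I lower slowly.

Emit:
{"method": "send_rows", "body": {"rows": [{"x": 0.005,"y": -0.002,"z": 0.008,"ax": 0,"ay": 0,"az": 0,"jaw": -1},{"x": 0.01,"y": -0.002,"z": 0.016,"ax": 0,"ay": 0,"az": 0,"jaw": -1},{"x": 0.015,"y": -0.002,"z": 0.023,"ax": 0,"ay": 0,"az": 0,"jaw": -1},{"x": 0.02,"y": -0.002,"z": 0.03,"ax": 0,"ay": 0,"az": 0,"jaw": -1},{"x": 0.023,"y": -0.002,"z": 0.036,"ax": 0,"ay": 0,"az": 0,"jaw": -1},{"x": 0.026,"y": -0.002,"z": 0.041,"ax": 0,"ay": 0,"az": 0,"jaw": -1},{"x": 0.029,"y": -0.002,"z": 0.045,"ax": 0,"ay": 0,"az": 0,"jaw": -1},{"x": 0.032,"y": -0.002,"z": 0.049,"ax": 0,"ay": 0,"az": 0,"jaw": -1},{"x": 0.034,"y": -0.002,"z": 0.052,"ax": 0,"ay": 0,"az": 0,"jaw": -1},{"x": 0.034,"y": -0.002,"z": 0.052,"ax": 0,"ay": 0,"az": 0,"jaw": -1}]}}

```text
time: 24.65
tool_pos: [557.7, 336.2, 128.4]
tcp_rot: [3.136, 0.574, 1.994]
contact_force: [0.6, -0.7, 1.9]
grip_width: 35.9
finger_force: 30.0
```

Emit:
{"method": "send_rows", "body": {"rows": [{"x": 0.001,"y": 0,"z": 0.002,"ax": 0,"ay": 0,"az": 0,"jaw": -1},{"x": 0.003,"y": 0,"z": 0.004,"ax": 0,"ay": 0,"az": 0,"jaw": -1},{"x": 0.003,"y": 0,"z": 0.004,"ax": 0,"ay": 0,"az": 0,"jaw": -1},{"x": 0.003,"y": 0,"z": 0.004,"ax": 0,"ay": 0,"az": 0,"jaw": -1},{"x": 0.003,"y": 0,"z": 0.004,"ax": 0,"ay": 0,"az": 0,"jaw": -1},{"x": 0.003,"y": 0,"z": 0.004,"ax": 0,"ay": 0,"az": 0,"jaw": -1},{"x": 0.003,"y": 0,"z": 0.004,"ax": 0,"ay": 0,"az": 0,"jaw": -1},{"x": 0.003,"y": 0,"z": 0.004,"ax": 0,"ay": 0,"az": 0,"jaw": -1},{"x": 0.003,"y": 0,"z": 0.004,"ax": 0,"ay": 0,"az": 0,"jaw": -1},{"x": 0.003,"y": 0,"z": 0.004,"ax": 0,"ay": 0,"az": 0,"jaw": -1}]}}

```text
time: 25.9
tool_pos: [557.7, 336.2, 128.2]
tcp_rot: [3.136, 0.575, 1.993]
contact_force: [-1.6, -2.4, 7.3]
grip_width: 35.7
finger_force: 30.0
```

```bash
python3 - <<'E'
from r import *
p,R=tool();o=bot.get_obs();print(o['contact_force'],o['moment'],'ball',p+R@BT,'axis',R@[-np.sin(TH),0,-np.cos(TH)])
im,d=cap('scene','c4');ram(pts('scene',d),d,(553.5,346));im,d=cap('side','s4');ram(pts('side',d),d,(553.5,346))
# apparent axis tilt in each view: cap / ball not fitted; crop saved
cv2.imwrite('pics/fin.png',np.hstack([cv2.resize(np.load(f)['im'][a:a+100,b:b+133],(400,300),interpolation=2) for f,a,b in(('c4.npz',180,310),('s4.npz',205,155))])[:,:,::-1])
E
```

```text
[-1.62471753 -2.36029405  7.33854869] [-0.65023361  0.06172553 -0.16223042] ball [553.99345896 345.82674441  55.87586363] axis [-0.00483551 -0.00150601  0.99998717]
ram n 73 enc [556.9 346.2] 31.3 lsq [554.6 346.4] 29.0 z [32.1 35.8 40.9]
ram n 69 enc [552.4 349.8] 31.5 lsq [553.6 348.2] 29.3 z [30.4 33.8 38.7]
```

View pics/fin.png

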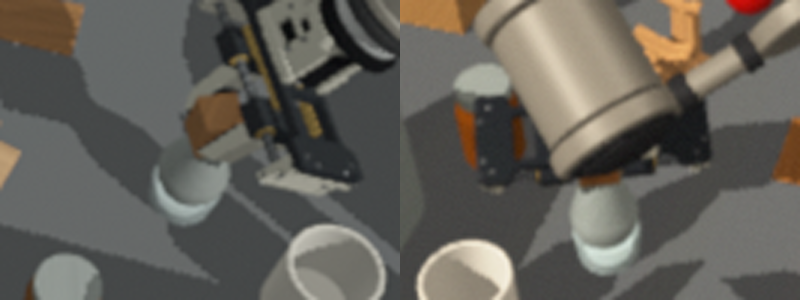

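The cruet stands in the ramekin's mouth under about 9 N, with the gripper clear of the mug and jar. I relieve the load slightly, open in small steps, and back off along the tool.

Emit:
{"method": "send_rows", "body": {"rows": [{"x": -0.001,"y": 0,"z": -0.002,"ax": 0,"ay": 0,"az": 0,"jaw": -1},{"x": -0.001,"y": 0,"z": -0.002,"ax": 0,"ay": 0,"az": 0,"jaw": -1},{"x": -0.001,"y": 0,"z": -0.002,"ax": 0,"ay": 0,"az": 0,"jaw": -0.2},{"x": -0.001,"y": 0,"z": -0.002,"ax": 0,"ay": 0,"az": 0,"jaw": -0.17},{"x": -0.001,"y": 0,"z": -0.002,"ax": 0,"ay": 0,"az": 0,"jaw": -0.14},{"x": -0.001,"y": 0,"z": -0.002,"ax": 0,"ay": 0,"az": 0,"jaw": -0.1},{"x": -0.001,"y": 0,"z": -0.002,"ax": 0,"ay": 0,"az": 0,"jaw": 0},{"x": -0.001,"y": 0,"z": -0.002,"ax": 0,"ay": 0,"az": 0,"jaw": 0.3},{"x": -0.001,"y": 0,"z": -0.002,"ax": 0,"ay": 0,"az": 0,"jaw": 1},{"x": -0.001,"y": 0,"z": -0.002,"ax": 0,"ay": 0,"az": 0,"jaw": 1}]}}

```text
time: 27.25
tool_pos: [557.4, 336.5, 127.2]
tcp_rot: [3.137, 0.574, 1.994]
contact_force: [-0.0, 0.9, -0.4]
grip_width: 71.5
finger_force: 0.0
```

Emit:
{"method": "send_rows", "body": {"rows": [{"x": 0,"y": 0,"z": 0,"ax": 0,"ay": 0,"az": 0,"jaw": 1},{"x": 0,"y": 0,"z": 0,"ax": 0,"ay": 0,"az": 0,"jaw": 1},{"x": 0,"y": 0,"z": 0,"ax": 0,"ay": 0,"az": 0,"jaw": 1},{"x": 0,"y": 0,"z": 0,"ax": 0,"ay": 0,"az": 0,"jaw": 1},{"x": 0,"y": 0,"z": -0.1,"ax": 0,"ay": 0,"az": 0,"jaw": 1},{"x": 0,"y": 0,"z": -0.2,"ax": 0,"ay": 0,"az": 0,"jaw": 1},{"x": 0,"y": 0,"z": -0.3,"ax": 0,"ay": 0,"az": 0,"jaw": 1},{"x": 0,"y": 0,"z": -0.45,"ax": 0,"ay": 0,"az": 0,"jaw": 1},{"x": 0,"y": 0,"z": -0.6,"ax": 0,"ay": 0,"az": 0,"jaw": 1},{"x": 0,"y": 0,"z": -0.6,"ax": 0,"ay": 0,"az": 0,"jaw": 1}]}}

```text
time: 28.5
tool_pos: [530.3, 397.1, 229.9]
tcp_rot: [3.132, 0.572, 1.993]
contact_force: [0.1, 0.1, 0.7]
grip_width: 92.0
finger_force: 0.0
```

```bash
python3 - <<'E'
from r import *
from scipy.optimize import least_squares
im,d,P,hsv,p,R=wrist('w13');Q=P[d>0]
wood=((hsv[...,0]<22)&(hsv[...,1]>70))[d>0]
near=np.hypot(Q[:,0]-554,Q[:,1]-346)<45
t=Q[wood&near&(Q[:,2]>156)];print('captop',len(t),t.mean(0) if len(t) else 0, cv2.minAreaRect(t[:,:2].astype(np.float32)) if len(t)>5 else 0)
b=Q[~wood&near&(Q[:,2]>55)&(Q[:,2]<80)]
f=least_squares(lambda s:np.linalg.norm(b-s,axis=1)-32,[554,346,54],loss='soft_l1');print('ball',f.x,len(b),np.abs(f.fun).mean())
c=ram(P,d,(553.5,346)); print(bot.get_obs()['contact_force'],p)
E
```

```text
captop 1352 [550.96996404 350.83961847 163.19238204] ((552.6437377929688, 347.25030517578125), (36.089420318603516, 36.491695404052734), 23.677902221679688)
ball [553.9905995  344.42040774  59.31333322] 1048 0.6392061241245777
ram n 374 enc [552.6 347.2] 31.3 lsq [553.2 345.5] 29.6 z [31.5 35.8 37.3]
[ 0.19756366 -0.3620651  -0.62827571] [530.32204519 397.0883713  229.92175199]
```

It stands: the cap top is at (552.6,347.3,163), 36 x 36 mm, with a tilt of about 2°. One quick stillness check, then I hand in.

```bash
python3 - <<'E'
from r import *
for i in range(6): im,d,P,hsv,p,R=wrist('w14')
Q=P[d>0];wood=((hsv[...,0]<22)&(hsv[...,1]>70))[d>0]
t=Q[wood&(np.hypot(Q[:,0]-554,Q[:,1]-346)<45)&(Q[:,2]>156)];r=cv2.minAreaRect(t[:,:2].astype(np.float32));print(r)
if np.hypot(r[0][0]-552.6,r[0][1]-347.3)<3: print(bot.close_job())
E
```

```text
((552.801513671875, 347.0957946777344), (36.016265869140625, 35.7017822265625), 24.41617202758789)
the job is handed in; nothing more can be done
None
```

The cruet was laid in the rest and let go, then regrasped by the cap. It now stands released and still in the ramekin's mouth at about 2° tilt. The job was handed in at about 29 s of the 54 s; no verdict was returned.

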